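# Turn the agate slab face down onto the felt board

## Robot

A 6-joint arm with a two-finger parallel gripper is mounted at the origin on the work surface. World frame = base frame: x ahead of the robot, y to its left, z up, the work surface at z = 0. Lengths are in m, angles in rad, forces in N, time in s.
With the tool pointing down it reaches from about 0.35 to 0.975 m from the base axis. Payload 4.9 kg.
Tool frame: the origin (TCP) lies on the centre line of the jaws, within the pads' length; the fingertips stand ctrl.tcp_to_tips ahead of it and the grasp point (between the pads) lies 3 mm ahead of it (ctrl.tcp_to_tips is the distance from the TCP to the fingertips, in m); z points along the fingers, y is the direction in which the jaws open and shut (so a half turn about z gives the same grasp; the last joint's range is limited). The gripper opens to 85 mm and grips with 20 to 120 N. Pads are 22 mm wide; open, the fingers measure 114 mm over their backs; the gripper's body (76 mm by 85 mm) begins 54 mm behind the grasp point. The pads swing forward as they close: fully open they stand 13 mm farther back than shut.
Start: joints at [-1.377, 0.053, 1.613, -0, 1.476, -0.119], TCP at [0.192, -0.595, 0.253] pointing down, gripper open.
Joint ranges: [-3.01, 3.01], [-1.01, 2.22], [0.06, 2.58], [-1.02, 4.17], [0.09, 2.62], [-3.14, 3.14]. Speed limits (rad/s): [2.57, 2.57, 3.14, 3.14, 3.14, 3.14].

## Interface

Orientations are given as a rotation vector (axis times angle).
In Python, from station import ctrl, vision gives the robot as it stands.
- The arm moves only by the tool jog_arm, never from a script. Its argument "deltas" is a list of rows, each a list of 7 numbers: the turn, a rotation vector about the tool's x, y, z in rad, then the shift along the tool's x, y, z in cm, then the opening, from 0 (shut) to 1 (fully open). A call has 1 to 12 rows; each row shifts and turns the commanded pose from where the row before left it, along the tool's axes as they then stand; what a row does not reach is not made up. A row lasts 1/12 s, in which the tool goes at most 41.7 mm and 7.16 degrees, less where a joint would pass 70% of its speed; a pose out of reach is approached as far as the arm can. A call with a gripper value outside its range is refused whole. The fingers move at their own pace and stop on an object; "grip_force" is the grip in N (left out, the last holds). Time passes only in rows, so rows that do not move let the fingers close. It gives the time, the measured TCP pose, the force and the opening at its end, in the units of the state.
- ctrl.get_obs(): the state, without advancing time (a new reading comes with each control period).
- vision.get_image(name): name is "scene" or "top" or "wrist"; returns (picture, depth): 384x512x3 uint8, red, green, blue; 384x512 float32, m along the optical axis (not along the pixel's ray), 0 where there is no reading.
- vision.calibration(name): a dict with "fx", "fy", "cx", "cy" (pixels), "rvec" (rotation vector, rad) and "tvec" (3), from world to camera coordinates, as OpenCV has them; the wrist camera has in their place "hand_eye" (4x4, takes a point from camera to tool coordinates, whose origin is the TCP and whose axes are the flange's). Camera axes: x right, y down, z forward; pixel columns grow to the right and rows downward; lengths in m; the calibration is good to about 2 mm. A picture is of the moment at which its call begins: read the wrist's pose just before it. calibration takes no time and is no camera call.
- ctrl.finish_job(): hands the job in, once; it reports no verdict.
The state is a dict: "t": time; "q": joint angles; "dq": joint speeds; "effort": joint torques, N m; "tool_pos": TCP position; "tool_rot": TCP orientation; "contact_force": force on the tool from outside, world axes, zero at the start; "wrist_torque": the same for the moment, N m; "opening": finger opening in m.
Only numpy, scipy, OpenCV 4.12 (cv2) and the standard library are available. Lean on these libraries where they do the work, as an engineer would, in place of code of your own. Each camera call takes 0.05 s, during which the arm holds its last target. There are 200 camera calls.

## Task

Turn the agate slab over onto the felt board with your fingertips: push it up against the near edge of the board, keep working it against that edge so that it tips up on its side there and goes over, polished face down, then push it on until the whole slab lies flat on the felt. Do not pick the slab up, and leave the dop pot, the amethyst and the dop stand where they are.

Things in the scene. Friction and masses are not known exactly. Their poses are not given: they have to be found in the camera images.
- slab: Loose agate slab 68 mm (x) by 96 mm (y), 10 mm thick, 0.13 to 0.21 kg, edges fully rounded (5 mm radius). Starts flat on the bench, sawn face down, robot side of the board, a long side towards the board's near edge (within 0.3 rad of parallel, gap 19 to 51 mm at its middle). Origin: centre of the sawn face; z points out of the banded polished face (up at the start); +x points to the board.
- slab_center (a point): Middle of the agate slab, halfway through its thickness (5 mm above the bench at the start, 15 mm when it lies on the felt). With the slab against the board, fingertips pressed firmly (about 9 N) on its rounded edge away from the board hardly slip: as they rise, that edge rises with them, the slab turning about its edge at the board. Pushed some 15 degrees past upright it falls over onto the felt by itself.
- slab_corner_a (a point): Corner of the agate slab's outline, at +34 mm in x and +48 mm in y of the slab's frame, halfway through its thickness.
- slab_corner_b (a point): Corner of the agate slab's outline, at +34 mm in x and -48 mm in y of the slab's frame, halfway through its thickness.
- slab_corner_c (a point): Corner of the agate slab's outline, at -34 mm in x and +48 mm in y of the slab's frame, halfway through its thickness.
- slab_corner_d (a point): Corner of the agate slab's outline, at -34 mm in x and -48 mm in y of the slab's frame, halfway through its thickness.
- board: Felt-faced maple resting board 150 mm (x) by 240 mm (y), 10 mm high, upright sides, grey felt on top right out to the edges. Heavy, on rubber feet; it does not move, and its near edge is the stop against which the slab is tipped. Origin: centre of its underside on the bench; x points away from the robot (turned up to 0.4 rad), so the near edge is the line x = -75 mm in its frame.
- pot: Loose squat brass dop pot, round, 90 mm across the rim, 46 mm high, with a black knob; stands left or right of the board. Leave it. Origin: centre of its underside.
- amethyst: Loose rough amethyst chunk with pointed crystals, about 60 by 50 mm, 52 mm high; stands on the other side of the board from the pot. Leave it. Origin: centre of its underside.
- stand: Loose slotted oak stand, 190 mm (x) by 60 mm (y), 54 mm high, with upright dop sticks reaching 142 mm above the bench; right of the work. Leave it. Origin: centre of its underside.
- quill: Grey cast-iron faceting quill in a wooden cradle, 60 mm (x) by 163 mm (y), long side along the robot's x, 68 mm high, fixed, left of the work. Origin: centre of the cradle's underside.

How it is judged:
On the way, in this order (a step that is already met when the one before it is completed fails the run):
1. the slab is tipped up on its side at the board's near edge (angle between slab's own z axis and vertical between 1 and 2.2 rad and x of slab_center in the frame of board between -0.115 and -0.035 m), for 0.05 s.
2. the slab has gone over and lies polished face down on the board (angle between slab's own z axis and vertical above 3 rad and z of slab_center in the frame of board between 0.011 and 0.02 m), for 0.2 s.
At the end, for the whole second after the job is handed in: The slab lies flat (within 0.14 rad) on the felt, polished face down, with all four corners within the board's outline (3 mm allowed), at rest; the pot, amethyst and stand are within 15 mm of where they started (all of step 2 and x of slab_corner_a in the frame of board between -0.078 and 0.078 m and x of slab_corner_b in the frame of board between -0.078 and 0.078 m and x of slab_corner_c in the frame of board between -0.078 and 0.078 m and x of slab_corner_d in the frame of board between -0.078 and 0.078 m and y of slab_corner_a in the frame of board between -0.123 and 0.123 m and y of slab_corner_b in the frame of board between -0.123 and 0.123 m and y of slab_corner_c in the frame of board between -0.123 and 0.123 m and y of slab_corner_d in the frame of board between -0.123 and 0.123 m and linear speed of slab below 0.01 m/s and angular speed of slab below 0.1 rad/s and distance of each of pot, amethyst, stand from where it was at the start of the episode below 0.015 m); the robot touches nothing.
It fails at once if the slab is picked up: all four of its corners more than 30 mm above the bench (height (world z) of each of slab_corner_a, slab_corner_b, slab_corner_c, slab_corner_d above 0.03 m).
It fails at once if the brass pot is pushed more than 15 mm or tipped (distance of pot from where it was at the start of the episode above 0.015 m or angle between pot's own z axis and vertical above 0.3 rad).
It fails at once if the amethyst is pushed more than 15 mm or tipped (distance of amethyst from where it was at the start of the episode above 0.015 m or angle between amethyst's own z axis and vertical above 0.3 rad).
It fails at once if the dop stand is pushed more than 15 mm or tipped (distance of stand from where it was at the start of the episode above 0.015 m or angle between stand's own z axis and vertical above 0.3 rad).
It also fails if it takes over 72 s, if anything falls off the work surface, if the arm or the gripper's body presses on something with over 40 N, if the wrist force passes 120 N, or if a joint passes its speed limit or range.

## Working session

There is one attempt and no reset: what is moved stays moved. The work goes in short steps, Python scripts to look and compute and a tool call to move; the robot and the scene stay as the last step left them, time stands still between calls to the robot, and variables do not carry over. Pictures are saved under pics/ and viewed, about 8 in all and at most 12, crops included, and the job is handed in when it is done.

Besides the shell and the picture viewer there is one more tool, called after "Call:" as name(argument=value, ...) on one line, values as JSON. jog_arm: Moves the arm, as the interface text tells. Its arguments: {"type":"object","properties":{"deltas":{"type":"array"},"grip_force":{"type":"number"}},"required":["deltas"]}

```bash
ls; mkdir -p pics
python3 - <<'E'
from station import ctrl, vision
import cv2, numpy as np
o=ctrl.get_obs(); print({k:np.round(v,3).tolist() for k,v in o.items()}, ctrl.tcp_to_tips)
for n in ("top","scene"):
    im,d=vision.get_image(n); cv2.imwrite(f"pics/{n}0.png",im[:,:,::-1]); np.savez(f"pics/{n}0.npz",im=im,d=d); print(n,vision.calibration(n))
E
```

```text
pics
{'t': 0.0, 'q': [-1.377, 0.053, 1.614, -0.0, 1.476, -0.119], 'dq': [-0.001, 0.001, 0.0, 0.001, 0.003, -0.001], 'effort': [0.002, -39.368, -37.018, 0.0, 0.007, 0.0], 'tool_pos': [0.192, -0.594, 0.252], 'tool_rot': [-3.101, -0.489, 0.0], 'contact_force': [0.018, -0.187, -0.129], 'wrist_torque': [0.027, -0.008, 0.003], 'opening': 0.085} 0.022
top {'fx': 422.8245256606375, 'fy': 422.8245256606375, 'cx': 256.80990841860677, 'cy': 200.82881468099103, 'rvec': array([ 2.18034018, -2.22577262,  0.06029657]), 'tvec': array([0.01108027, 0.60902943, 1.26707108])}
scene {'fx': 385.1193913010311, 'fy': 385.1193913010311, 'cx': 259.43109657986554, 'cy': 187.96567147752395, 'rvec': array([ 1.87602779,  1.95809121, -0.57083477]), 'tvec': array([ 0.01409959, -0.48935049,  1.48956608])}
```

View pics/top0.png

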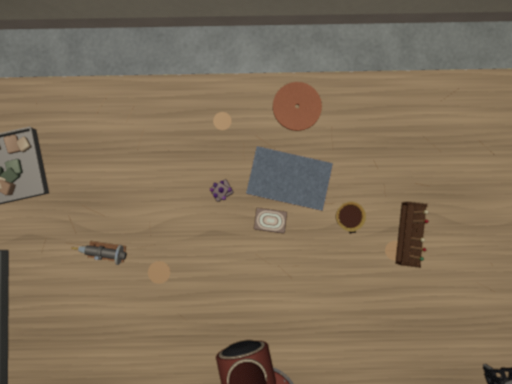

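View pics/scene0.png

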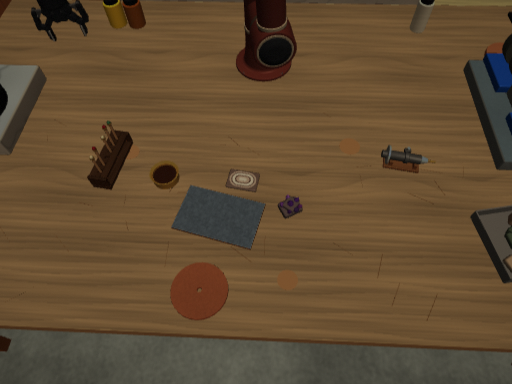

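The top view shows the board at about (290,179), the slab at (270,220), the pot at (350,216), the amethyst at (221,190), the stand at (412,235) and the quill at (104,252). Next I measure them.

```bash
cat > h.py <<'E'
import numpy as np, cv2
from station import ctrl, vision
def ray(n,uv,z):
    c=vision.calibration(n); R=cv2.Rodrigues(c["rvec"])[0]; o=-R.T@c["tvec"]
    uv=np.atleast_2d(np.array(uv,float))
    d=np.c_[(uv[:,0]-c["cx"])/c["fx"],(uv[:,1]-c["cy"])/c["fy"],np.ones(len(uv))]@R
    return (o+d*((z-o[2])/d[:,2])[:,None])[:,:2]
def big(m,roi):
    k=np.zeros(m.shape,np.uint8); x0,y0,x1,y1=roi; k[y0:y1,x0:x1]=m[y0:y1,x0:x1]
    k=cv2.morphologyEx(k,cv2.MORPH_CLOSE,np.ones((3,3)))
    return max(cv2.findContours(k,cv2.RETR_EXTERNAL,cv2.CHAIN_APPROX_NONE)[0],key=cv2.contourArea)
def rect(n,cnt,z):
    p=(ray(n,cnt[:,0,:],z)*1000).astype(np.float32); r=cv2.minAreaRect(p); return r
E
python3 - <<'E'
from h import *
for n,rb,rs in (("top",(235,140,340,215),(245,200,298,238)),("scene",(165,180,272,252),(220,163,266,195))):
    im=np.load(f"pics/{n}0.npz")["im"].astype(int)
    r,g,b=im[...,0],im[...,1],im[...,2]
    cb=big((b>r+5).astype(np.uint8),rb); R=rect(n,cb,.010); print(n,"board",R,cv2.boxPoints(R).round().tolist())
    cs=big(((r-b)<28).astype(np.uint8)*((b-r)<4),rs) 
    R=rect(n,cs,.007); print(n,"slab",R,cv2.boxPoints(R).round().tolist())
    v=im.astype(np.uint8)[rs[1]-25:rs[3]+10,rs[0]-5:rs[2]+5,::-1].copy()
    cv2.drawContours(v,[cs-np.array([rs[0]-5,rs[1]-25])],-1,(0,255,0),1)
    cv2.imwrite(f"pics/{n}s.png",cv2.resize(v,None,fx=5,fy=5,interpolation=0))
    if n=="top": print(im[220,240:300:4].tolist())
print("pot",ray("top",[[350,216]],.046),"stand",ray("top",[[400,204],[426,204],[424,268],[397,265]],.05),"amethyst",ray("top",[[221,190]],.03))
E
```

```text
top board ((676.7031860351562, -101.50808715820312), (233.6200714111328, 143.88990783691406), 76.08418273925781) [[579.0, -198.0], [718.0, -232.0], [775.0, -5.0], [635.0, 29.0]]
top slab ((548.79345703125, -40.404930114746094), (66.9114761352539, 45.549598693847656), 88.79328155517578) [[525.0, -73.0], [571.0, -74.0], [572.0, -7.0], [527.0, -6.0]]
[[143, 122, 94], [142, 121, 93], [140, 119, 91], [138, 117, 90], [144, 127, 112], [169, 170, 154], [165, 148, 130], [176, 179, 162], [178, 180, 164], [169, 153, 135], [172, 174, 157], [145, 129, 113], [143, 122, 94], [143, 121, 93], [142, 121, 93]]
scene board ((678.84716796875, -102.13815307617188), (235.3002166748047, 144.08848571777344), 76.11675262451172) [[581.0, -199.0], [721.0, -234.0], [777.0, -5.0], [637.0, 29.0]]
scene slab ((603.0741577148438, -94.07356262207031), (25.759910583496094, 2.516103506088257), 76.21988677978516) [[599.0, -106.0], [601.0, -107.0], [607.0, -82.0], [605.0, -81.0]]
pot [[ 0.55720116 -0.27545609]] stand [[ 0.58949648 -0.42346735]
 [ 0.58791889 -0.50047004]
 [ 0.40032532 -0.48725631]
 [ 0.41079749 -0.40816499]] amethyst [[0.64300737 0.10512872]]
```

View pics/tops.png

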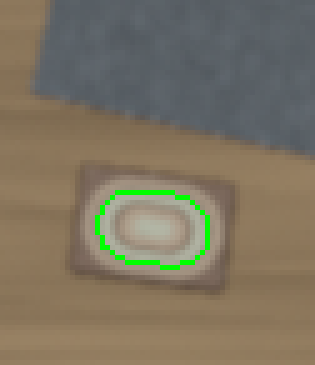

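The crop shows the slab's corners at about (80,163), (237,182), (222,292), (68,272), i.e. full-image pixels (256,207.6), (287.4,211.4), (284.4,233.4), (253.6,229.4).

Run:
```python
from h import *
p=ray("top",[(256,207.6),(287.4,211.4),(284.4,233.4),(253.6,229.4)],.006); print(p.round(4).tolist())
r=cv2.minAreaRect((p*1000).astype(np.float32)); print(r)
c=p.mean(0); B=np.array([.678,-.102]); a=-np.radians(13.9); ax=np.array([np.cos(a),np.sin(a)]); ay=np.array([-ax[1],ax[0]])
e1=(p[0]+p[1]-p[2]-p[3]); print("slab x ang",np.degrees(np.arctan2(e1[1],e1[0])), "c",c)
e2=(p[0]+p[3]-p[1]-p[2]); print("slab y ang-90",np.degrees(np.arctan2(e2[1],e2[0]))-90)
for n,q in (("slab",c),("pot",[.557,-.275]),("am",[.643,.105])): print(n,"in board",(np.array(q)-B)@ax,(np.array(q)-B)@ay)
for q in p: print((q-B)@ax,(q-B)@ay)
c=vision.calibration("wrist"); print(c["fx"],c["fy"],c["cx"],c["cy"],c["hand_eye"].round(3).tolist())
```

```text
[[0.5889, 0.0013], [0.5753, -0.0941], [0.5087, -0.0833], [0.5228, 0.01]]
((548.7130126953125, -41.61368942260742), (96.34595489501953, 67.4847183227539), 81.91954803466797)
slab x ang -8.314153868195843 c [ 0.5489397  -0.04150772]
slab y ang-90 -8.332195727149994
slab in board -0.13981290249884143 0.027716947686413647
pot in board -0.07589724292239446 -0.19700154445277596
am in board -0.0837022816480303 0.19253033019998125
-0.11132350497208451 0.07890567476432671
-0.10155446320767457 -0.01694374371501115
-0.16881897380702104 -0.022534441813108177
-0.17755466800858546 0.07144030150944723
301.0072866200235 301.0072866200235 256.1433413351333 193.32017862416635 [[0.0, -0.945, -0.327, 0.085], [1.0, -0.0, 0.0, 0.0], [-0.0, -0.327, 0.945, -0.122], [0.0, 0.0, 0.0, 1.0]]
```

Call:
jog_arm(deltas=[[0,0,0.111,0,0,0,0.55],[0,0,0.111,0,0,0,0.55],[0,0,0.111,0,0,0,0.55],[0,0,0.111,0,0,0,0.55],[0,0,0.111,0,0,0,0.55],[0,0,0,0.7,-3.1,0,0.55],[0,0,0,0.7,-3.1,0,0.55],[0,0,0,0.7,-3.1,0,0.55],[0,0,0,0.7,-3.1,0,0.55],[0,0,0,0.7,-3.1,0,0.55],[0,0,0,0.7,-3.1,0,0.55],[0,0,0,0.7,-3.1,0,0.55]])

```text
t: 1.1
tool_pos: [0.2922, -0.3941, 0.2527]
tool_rot: [-3.118, 0.38, 0.001]
contact_force: [1.0, -0.7, 0.3]
opening: 0.0469
```

Call:
jog_arm(deltas=[[0,0,0,0.7,-3.1,0,0.55],[0,0,0,0.7,-3.1,0,0.55],[0,0,0,0.7,-3.1,0,0.55],[0,0,0,0.7,-3.1,0,0.55],[0,0,0,0.7,-3.1,1,0.55],[0,0,0,0.7,-3.1,1.5,0.55],[0,0,0,0.7,-3.1,2,0.55],[0,0,0,0.7,-3.1,2,0.55],[0,0,0,0.7,-3.1,2,0.55],[0,0,0,0.7,-3.1,2,0.55],[0,0,0,0.7,-3.1,2,0.55],[0,0,0,0,0,0,0.55]])

```text
t: 2.1
tool_pos: [0.4467, -0.0782, 0.1233]
tool_rot: [-3.116, 0.371, 0.012]
contact_force: [0.8, 0.4, -0.7]
opening: 0.0469
```

```bash
cat >> h.py <<'E'
A=-np.radians(13.9); AX=np.array([np.cos(A),np.sin(A)]); AY=np.array([-AX[1],AX[0]]); BC=np.array([.678,-.102])
def tob(p): return np.array([(np.array(p[:2])-BC)@AX,(np.array(p[:2])-BC)@AY])
def st():
    o=ctrl.get_obs(); R=cv2.Rodrigues(np.array(o["tool_rot"]))[0]
    f=o["contact_force"]
    print("t",o["t"],"board xy",tob(o["tool_pos"]).round(4),"z",round(o["tool_pos"][2],4),"toolx ang",np.degrees(np.arctan2(R[1,0],R[0,0])).round(2),"z",R[:,2].round(3),"F board",np.round([f[:2]@AX,f[:2]@AY,f[2]],1),"op",round(o["opening"],4))
    return o,R
E
python3 - <<'E'
from h import *
o,R=st()
im,d=vision.get_image("wrist"); cv2.imwrite("pics/w1.png",im[:,:,::-1])
E
```

```text
t 2.1 board xy [-0.2303 -0.0324] z 0.1233 toolx ang -13.58 z [-0.007  0.005 -1.   ] F board [ 0.7  0.5 -0.7] op 0.0469
```

View pics/w1.png

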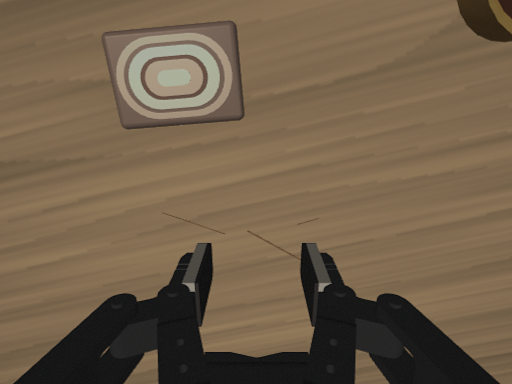

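The wrist picture shows the slab's corners at about (103,32), (234,22), (243,118), (126,128), ahead and to the left of the fingertips at (205,245) and (305,245).

Call:
jog_arm(deltas=[[0,0,0,0,0,0,0.55],[0,0,0,0,0,0,0.55]])

```text
t: 2.32
tool_pos: [0.4487, -0.0838, 0.129]
tool_rot: [3.118, -0.38, 0.002]
contact_force: [0.8, -0.2, 0.4]
opening: 0.0473
```

```bash
cat >> h.py <<'E'
def wray(o,uv,z):
    c=vision.calibration("wrist"); R=cv2.Rodrigues(np.array(o["tool_rot"]))[0]; H=c["hand_eye"]
    uv=np.atleast_2d(np.array(uv,float)); d=np.c_[(uv[:,0]-c["cx"])/c["fx"],(uv[:,1]-c["cy"])/c["fy"],np.ones(len(uv))]
    d=d@(R@H[:3,:3]).T; s=R@H[:3,3]+np.array(o["tool_pos"])
    return (s+d*((z-s[2])/d[:,2])[:,None])[:,:2]
E
python3 - <<'E'
from h import *
o,R=st()
o["tool_pos"]=[0.4467,-0.0782,0.1233]; o["tool_rot"]=[-3.116,.371,.012]
print([tob(p).round(4).tolist() for p in wray(o,[(103,32),(234,22),(243,118),(126,128)],.006)])
E
```

```text
t 2.3167 board xy [-0.2269 -0.0375] z 0.129 toolx ang -13.91 z [ 0.001 -0.001 -1.   ] F board [0.8 0.  0.4] op 0.0473
[[-0.1083, 0.0771], [-0.1016, -0.0156], [-0.167, -0.0213], [-0.1751, 0.0702]]
```

Call:
jog_arm(deltas=[[0,0,0,0.4,-1.3,1.5,0.55],[0,0,0,0.4,-1.3,1.5,0.55],[0,0,0,0.4,-1.3,1.5,0.55],[0,0,0,0.4,-1.3,1.5,0.55],[0,0,0,0.2,-1.2,1.5,0.55],[0,0,0,0,0,1.0,0.55],[0,0,0,0,0,0.8,0.55],[0,0,0,0,0,0,0.55],[0,0,0,0,0,0,0.55]])

```text
t: 3.07
tool_pos: [0.4812, -0.0264, 0.0356]
tool_rot: [3.118, -0.382, 0.0]
contact_force: [0.2, 0.2, -0.0]
opening: 0.0469
```

Run:
```python
from h import *
o,R=st()
```

```text
t 3.0667 board xy [-0.2092  0.0262] z 0.0356 toolx ang -13.96 z [ 0. -0. -1.] F board [ 0.2  0.3 -0. ] op 0.0469
```

Probe downward for the bench in small steps.

Call:
jog_arm(deltas=[[0,0,0,0,0,0.4,0.55],[0,0,0,0,0,0.4,0.55],[0,0,0,0,0,0.2,0.55],[0,0,0,0,0,0.1,0.55],[0,0,0,0,0,0,0.55],[0,0,0,0,0,0,0.55]])

```text
t: 3.57
tool_pos: [0.4813, -0.0253, 0.0243]
tool_rot: [3.119, -0.379, 0.0]
contact_force: [-0.3, -0.1, -0.2]
opening: 0.0473
```

Call:
jog_arm(deltas=[[0,0,0,0,0,0.1,0.55],[0,0,0,0,0,0.1,0.55],[0,0,0,0,0,0,0.55]])

```text
t: 3.82
tool_pos: [0.4812, -0.0253, 0.0222]
tool_rot: [-3.119, 0.379, 0.0]
contact_force: [0.2, 0.1, 0.1]
opening: 0.047
```

Call:
jog_arm(deltas=[[0,0,0,0,0,0.1,0.55],[0,0,0,0,0,0.1,0.55],[0,0,0,0,0,0,0.55]])

```text
t: 4.07
tool_pos: [0.4811, -0.0253, 0.0201]
tool_rot: [-3.119, 0.38, 0.001]
contact_force: [-0.9, 0.1, -0.3]
opening: 0.0474
```

Call:
jog_arm(deltas=[[0,0,0,0,0,0.1,0.55],[0,0,0,0,0,0.1,0.55],[0,0,0,0,0,0,0.55]])

```text
t: 4.32
tool_pos: [0.4814, -0.0254, 0.0195]
tool_rot: [3.119, -0.379, -0.002]
contact_force: [-5.6, 0.9, 9.5]
opening: 0.0467
```

Call:
jog_arm(deltas=[[0,0,0,0,0,-0.35,0.55],[0,0,0,0.5,0,0,0.55],[0,0,0,0.5,0,0,0.55],[0,0,0,0.5,0,0,0.55],[0,0,0,0.4,0,0,0.55],[0,0,0,0.4,0,0,0.55],[0,0,0,0.4,0,0,0.55],[0,0,0,0.4,0,0,0.55],[0,0,0,0.4,0,0,0.55],[0,0,0,0.4,0,0,0.55],[0,0,0,0.4,0,0,0.55],[0,0,0,0,0,0,0.55]])

```text
t: 5.32
tool_pos: [0.524, -0.036, 0.022]
tool_rot: [3.118, -0.38, 0.002]
contact_force: [0.3, 0.7, 0.1]
opening: 0.0468
```

Call:
jog_arm(deltas=[[0,0,0,0.3,0,0,0.55],[0,0,0,0.2,0,0,0.55],[0,0,0,0,0,0,0.55]])

```text
t: 5.57
tool_pos: [0.5284, -0.037, 0.0219]
tool_rot: [3.118, -0.38, 0.001]
contact_force: [-0.8, 0.1, 0.4]
opening: 0.0468
```

Run:
```python
from h import *
o,R=st()
im,d=vision.get_image("wrist"); cv2.imwrite("pics/w2.png",im[:,:,::-1])
```

```text
t 5.5667 board xy [-0.1609  0.0272] z 0.0219 toolx ang -13.88 z [ 0.001 -0.    -1.   ] F board [-0.8 -0.1  0.4] op 0.0468
```

View pics/w2.png

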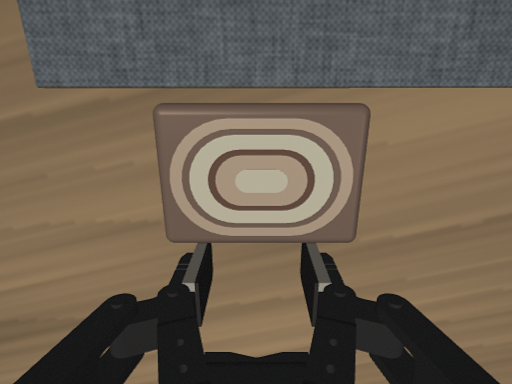

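The wrist view shows the slab square to the board, with both fingertips on its rear edge (row 242). The gap to the board (rows 87–103) is about 7–8 mm.

Call:
jog_arm(deltas=[[0,0,0,0.3,0,0,0.55],[0,0,0,0.3,0,0,0.55],[0,0,0,0.1,0,0,0.55],[0,0,0,0,0,0,0.55],[0,0,0,0,0,0,0.55]])

```text
t: 6.03
tool_pos: [0.5346, -0.0385, 0.0218]
tool_rot: [-3.119, 0.379, 0.001]
contact_force: [-2.7, 0.0, 2.9]
opening: 0.0467
```

Call:
jog_arm(deltas=[[0,0,0,0.1,0,0,0.55],[0,0,0,0.1,0,0,0.55],[0,0,0,0,0,0,0.55]])

```text
t: 6.28
tool_pos: [0.5349, -0.0386, 0.0216]
tool_rot: [-3.118, 0.379, 0.008]
contact_force: [-9.3, 1.8, 8.7]
opening: 0.0472
```

Call:
jog_arm(deltas=[[0,0,0,-0.4,0,-0.1,0.55],[0,0,0,0,0,0.15,0.55],[0,0,0,0,0,0.1,0.55],[0,0,0,0.2,0,0,0.55],[0,0,0,0.2,0,0,0.55],[0,0,0,0.05,0,0,0.55],[0,0,0,0,0,0,0.55],[0,0,0,0,0,0,0.55]])

```text
t: 6.95
tool_pos: [0.5349, -0.0386, 0.0199]
tool_rot: [-3.118, 0.379, 0.012]
contact_force: [-9.8, 2.8, 8.1]
opening: 0.047
```

Run:
```python
from h import *
o,R=st()
```

```text
t 6.95 board xy [-0.1542  0.0272] z 0.0199 toolx ang -13.87 z [-0.007  0.001 -1.   ] F board [-10.1   0.4   8.1] op 0.047
```

Call:
jog_arm(deltas=[[0,0,0,0.02,0,-0.2,0.55],[0,0,0,0.02,0,-0.2,0.55],[0,0,0,0.02,0,-0.2,0.55],[0,0,0,0.02,0,-0.2,0.55],[0,0,0,0.02,0,-0.2,0.55],[0,0,0,0,0,0,0.55]])

```text
t: 7.45
tool_pos: [0.5352, -0.0387, 0.0286]
tool_rot: [-3.118, 0.379, 0.013]
contact_force: [-7.0, 2.3, -0.3]
opening: 0.047
```

Run:
```python
from h import *
o,R=st()
im,d=vision.get_image("wrist"); cv2.imwrite("pics/w3.png",im[:,:,::-1])
```

```text
t 7.45 board xy [-0.1538  0.0272] z 0.0286 toolx ang -13.87 z [-0.008  0.002 -1.   ] F board [-7.3  0.5 -0.3] op 0.047
```

View pics/w3.png

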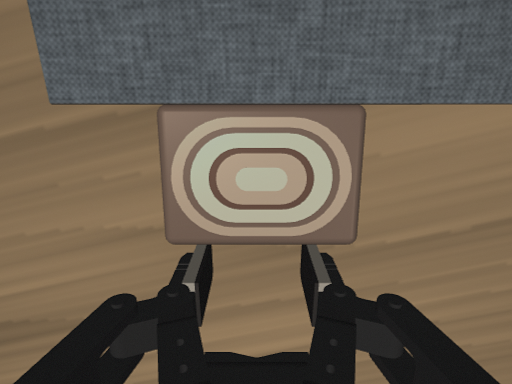

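The wrist view shows the rear edge still about 190 px wide while the front edge shrank from 217 to 207 px. The slab's rear is rising with the fingers, and its front is at the board edge (row 104).

Call:
jog_arm(deltas=[[0,0,0,0.08,0,-0.2,0.55],[0,0,0,0.08,0,-0.2,0.55],[0,0,0,0.06,0,-0.2,0.55],[0,0,0,0.06,0,-0.2,0.55],[0,0,0,0.07,0,-0.2,0.55],[0,0,0,0,0,0,0.55]])

```text
t: 8.0
tool_pos: [0.5371, -0.0391, 0.038]
tool_rot: [-3.117, 0.379, 0.02]
contact_force: [-11.1, 2.4, 2.7]
opening: 0.0471
```

Run:
```python
from h import *
o,R=st()
```

```text
t 8.0 board xy [-0.1519  0.0272] z 0.038 toolx ang -13.87 z [-0.012  0.003 -1.   ] F board [-11.3  -0.4   2.7] op 0.0471
```

Call:
jog_arm(deltas=[[0,0,0,0.06,0,-0.2,0.55],[0,0,0,0.07,0,-0.2,0.55],[0,0,0,0.07,0,-0.2,0.55],[0,0,0,0.07,0,-0.2,0.55],[0,0,0,0.08,0,-0.2,0.55],[0,0,0,0,0,0,0.55]])

```text
t: 8.5
tool_pos: [0.5404, -0.0399, 0.0482]
tool_rot: [-3.117, 0.379, 0.021]
contact_force: [-13.1, 3.3, 6.0]
opening: 0.047
```

Run:
```python
from h import *
o,R=st()
```

```text
t 8.5 board xy [-0.1485  0.0272] z 0.0482 toolx ang -13.86 z [-0.013  0.003 -1.   ] F board [-13.5   0.1   6. ] op 0.047
```

Call:
jog_arm(deltas=[[0,0,0,0.08,0,-0.2,0.55],[0,0,0,0.1,0,-0.2,0.55],[0,0,0,0.11,0,-0.2,0.55],[0,0,0,0.13,0,-0.2,0.55],[0,0,0,0.14,0,-0.2,0.55],[0,0,0,0.16,0,-0.2,0.55],[0,0,0,0,0,0,0.55]])

```text
t: 9.08
tool_pos: [0.5478, -0.0417, 0.0611]
tool_rot: [-3.117, 0.379, 0.02]
contact_force: [-3.3, 1.1, -0.3]
opening: 0.0465
```

Run:
```python
from h import *
o,R=st()
im,d=vision.get_image("wrist"); cv2.imwrite("pics/w4.png",im[:,:,::-1])
```

```text
t 9.0833 board xy [-0.1409  0.0273] z 0.0611 toolx ang -13.86 z [-0.012  0.003 -1.   ] F board [-3.5  0.3 -0.3] op 0.0465
```

View pics/w4.png

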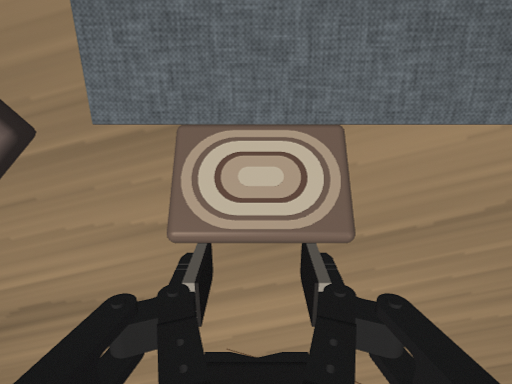

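The slab is now tipped about 40°. Its rear edge stays at the fingertips (row 240) and its front edge is at the board.

Call:
jog_arm(deltas=[[0,0,0,0.25,0,-0.15,0.55],[0,0,0,0.2,0,-0.17,0.55],[0,0,0,0.2,0,-0.17,0.55],[0,0,0,0.2,0,-0.17,0.55],[0,0,0,0.22,0,-0.17,0.55],[0,0,0,0.23,0,-0.17,0.55],[0,0,0,0,0,0,0.55]])

```text
t: 9.72
tool_pos: [0.5639, -0.0456, 0.0745]
tool_rot: [-3.118, 0.379, 0.007]
contact_force: [-12.3, 2.8, 16.8]
opening: 0.0467
```

Run:
```python
from h import *
o,R=st()
```

```text
t 9.7167 board xy [-0.1243  0.0273] z 0.0745 toolx ang -13.86 z [-0.004  0.001 -1.   ] F board [-12.6  -0.3  16.8] op 0.0467
```

Call:
jog_arm(deltas=[[0,0,0,0,0,-0.2,0.55],[0,-0.05,0,0.35,0,-0.22,0.55],[0,-0.05,0,0.35,0,-0.22,0.55],[0,-0.05,0,0.35,0,-0.22,0.55],[0,-0.05,0,0.35,0,-0.22,0.55],[0,0,0,0,0,0,0.55]])

```text
t: 10.22
tool_pos: [0.581, -0.0499, 0.0835]
tool_rot: [-3.079, 0.375, 0.307]
contact_force: [-3.2, 1.5, 6.9]
opening: 0.0471
```

Run:
```python
from h import *
o,R=st()
im,d=vision.get_image("wrist"); cv2.imwrite("pics/w5.png",im[:,:,::-1])
```

```text
t 10.2167 board xy [-0.1067  0.0273] z 0.0835 toolx ang -13.89 z [-0.192  0.048 -0.98 ] F board [-3.5  0.7  6.9] op 0.0471
```

View pics/w5.png

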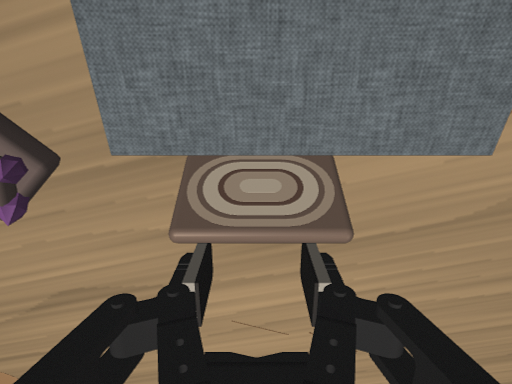

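The slab is tipped about 72° and still seated on the fingertips (row 240). I keep turning it rigidly with the tool.

Call:
jog_arm(deltas=[[0,-0.05,0,0.42,0,-0.22,0.55],[0,-0.05,0,0.4,0,-0.22,0.55],[0,-0.05,0,0.37,0,-0.22,0.55],[0,-0.05,0,0.37,0,-0.22,0.55],[0,-0.05,0,0.37,0,-0.22,0.55],[0,0,0,0,0,0,0.55]])

```text
t: 10.77
tool_pos: [0.6017, -0.055, 0.0876]
tool_rot: [-2.988, 0.364, 0.683]
contact_force: [-0.7, 0.4, 5.6]
opening: 0.0469
```

Run:
```python
from h import *
o,R=st()
```

```text
t 10.7667 board xy [-0.0854  0.0273] z 0.0876 toolx ang -13.88 z [-0.422  0.105 -0.901] F board [-0.8  0.2  5.6] op 0.0469
```

Call:
jog_arm(deltas=[[0,-0.05,0,0.4,0,-0.15,0.55],[0,-0.05,0,0.4,0,-0.17,0.55],[0,-0.05,0,0.4,0,-0.18,0.55],[0,-0.05,0,0.4,0,-0.2,0.55],[0,-0.05,0,0.4,0,-0.2,0.55],[0,0,0,0,0,0,0.55]])

```text
t: 11.27
tool_pos: [0.623, -0.0603, 0.0857]
tool_rot: [-2.855, 0.348, 1.04]
contact_force: [1.9, 0.2, 7.1]
opening: 0.0469
```

Run:
```python
from h import *
o,R=st()
im,d=vision.get_image("wrist"); cv2.imwrite("pics/w6.png",im[:,:,::-1])
```

```text
t 11.2667 board xy [-0.0634  0.0272] z 0.0857 toolx ang -13.87 z [-0.624  0.155 -0.766] F board [1.8 0.6 7.1] op 0.0469
```

View pics/w6.png

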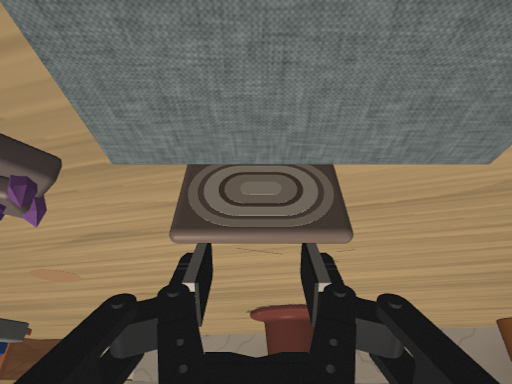

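The slab is leaning about 100° and still against the fingertips. I continue to push it over.

Call:
jog_arm(deltas=[[0,-0.04,0,0.4,0,-0.25,0.55],[0,-0.04,0,0.4,0,-0.25,0.55],[0,-0.04,0,0.4,0,-0.25,0.55],[0,0,0,0.4,0,-0.35,0.55],[0,0,0,0.4,0,-0.35,0.55],[0,0,0,0.4,0,-0.35,0.55],[0,0,0,0,0,0,0.55],[0,0,0,0,0,0,0.55]])

```text
t: 11.98
tool_pos: [0.6501, -0.067, 0.0803]
tool_rot: [-2.777, 0.338, 1.204]
contact_force: [1.0, 0.5, 0.4]
opening: 0.0472
```

Run:
```python
from h import *
o,R=st()
im,d=vision.get_image("wrist"); cv2.imwrite("pics/w7.png",im[:,:,::-1])
```

```text
t 11.9833 board xy [-0.0355  0.0272] z 0.0803 toolx ang -13.88 z [-0.709  0.175 -0.683] F board [0.9 0.7 0.4] op 0.0472
```

View pics/w7.png

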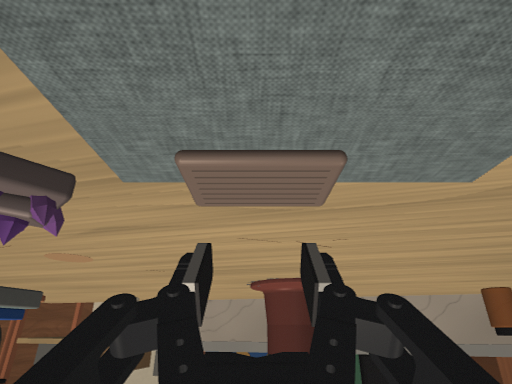

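The slab has gone over: the ribbed sawn face is up. Its far edge is at row ~152 (cols 177–345), its near edge at row ~206 (cols 197–322), and the board's near edge at row 182. I check whether it lies flat.

Run:
```python
from h import *
o,R=st()
im,d=vision.get_image("wrist"); c=vision.calibration("wrist"); H=c["hand_eye"]
for u,v in [(262,160),(262,172),(262,178),(262,190),(262,203),(230,190),(300,190),(140,178),(390,175),(390,190)]:
    Z=d[v,u]; p=R@(H[:3,:3]@(Z*np.array([(u-c["cx"])/c["fx"],(v-c["cy"])/c["fy"],1]))+H[:3,3])+np.array(o["tool_pos"]); print(u,v,tob(p).round(4),p[2].round(4))
print([tob(p).round(4).tolist() for p in wray(o,[(177,155),(345,155),(322,205),(197,205)],.02)])
```

```text
t 12.0333 board xy [-0.0357  0.0273] z 0.0803 toolx ang -13.88 z [-0.709  0.175 -0.683] F board [-0.9 -0.1  0.2] op 0.0468
262 160 [-0.0307  0.0245] 0.0193
262 172 [-0.0402  0.0243] 0.0215
262 178 [-0.0483  0.0242] 0.0212
262 190 [-0.0652  0.0239] 0.0213
262 203 [-0.0879  0.0234] 0.0211
230 190 [-0.066   0.0445] 0.0209
300 190 [-0.0649 -0.0005] 0.0214
140 178 [-0.068   0.1049] 0.0113
390 175 [-0.0635 -0.0596] 0.0113
390 190 [-0.1095 -0.0802] 0.001
[[-0.0243, 0.0689], [-0.0243, -0.0186], [-0.0944, -0.0207], [-0.0945, 0.071]]
```

Call:
jog_arm(deltas=[[0,0.1,0,0,0,-0.1,0.55],[0,0.1,0,0,0,0,0.55],[0,0.1,0,0,0,0,0.55],[0,0.1,0,0,0,0,0.55],[0,0.1,0,0,0,0,0.55],[0,0.1,0,0,0,0,0.55],[0,0.1,0,0,0,0,0.55],[0,0.1,0,0,0,0,0.55],[0,0.018,0,0,0,0,0.55],[0,0,0,0,0,0,0.55],[0,0,0,0,0,0,0.55]])

```text
t: 13.0
tool_pos: [0.6505, -0.0672, 0.081]
tool_rot: [-3.118, 0.38, 0.005]
contact_force: [0.8, -0.1, -0.1]
opening: 0.0467
```

Call:
jog_arm(deltas=[[0,0,0,-1.5,0,0,0.55],[0,0,0,-1.5,0,0,0.55],[0,0,0,-1.5,0,0,0.55],[0,0,0,-1.5,0,0,0.55],[0,0,0,-1.5,0,0,0.55],[0,0,0,-1.5,0,0,0.55],[0,0,0,0,0,0,0.55],[0,0,0,0,0,0,0.55]])

```text
t: 13.67
tool_pos: [0.5637, -0.0458, 0.0809]
tool_rot: [-3.118, 0.38, 0.004]
contact_force: [-0.2, 0.3, -0.5]
opening: 0.0469
```

Run:
```python
from h import *
o,R=st()
```

```text
t 13.6667 board xy [-0.1244  0.0272] z 0.0809 toolx ang -13.88 z [-0.002  0.001 -1.   ] F board [-0.3  0.2 -0.5] op 0.0469
```

Call:
jog_arm(deltas=[[0,0,0,0,0,1.2,0.55],[0,0,0,0,0,1.2,0.55],[0,0,0,0,0,1.2,0.55],[0,0,0,0,0,0.9,0.55],[0,0,0,0,0,0.3,0.55],[0,0,0,0,0,0,0.55],[0,0,0,0.5,0,0,0.55],[0,0,0,0.5,0,0,0.55],[0,0,0,0.5,0,0,0.55],[0,0,0,0.4,0,0,0.55],[0,0,0,0.4,0,0,0.55],[0,0,0,0.4,0,0,0.55]])

```text
t: 14.67
tool_pos: [0.5894, -0.052, 0.0332]
tool_rot: [-3.118, 0.379, 0.005]
contact_force: [-4.0, 1.1, 5.2]
opening: 0.0471
```

Run:
```python
from h import *
o,R=st()
```

```text
t 14.6667 board xy [-0.098   0.0273] z 0.0332 toolx ang -13.88 z [-0.003  0.001 -1.   ] F board [-4.2  0.1  5.2] op 0.0471
```

Call:
jog_arm(deltas=[[0,0,0,0.3,0,0,0.55],[0,0,0,0.3,0,0,0.55],[0,0,0,0.3,0,0,0.55],[0,0,0,0.3,0,0,0.55],[0,0,0,0.3,0,0,0.55],[0,0,0,0,0,0,0.55]])

```text
t: 15.17
tool_pos: [0.6044, -0.0557, 0.0333]
tool_rot: [-3.118, 0.38, 0.002]
contact_force: [-2.0, 0.5, 4.3]
opening: 0.0466
```

Call:
jog_arm(deltas=[[0,0,0,0.3,0,0,0.55],[0,0,0,0.3,0,0,0.55],[0,0,0,0.3,0,0,0.55],[0,0,0,0.3,0,0,0.55],[0,0,0,0.3,0,0,0.55],[0,0,0,0,0,0,0.55],[0,0,0,0,0,0,0.55]])

```text
t: 15.75
tool_pos: [0.6188, -0.0593, 0.0332]
tool_rot: [-3.118, 0.379, 0.002]
contact_force: [-2.6, 1.0, 4.9]
opening: 0.047
```

Run:
```python
from h import *
o,R=st()
im,d=vision.get_image("wrist"); cv2.imwrite("pics/w8.png",im[:,:,::-1])
```

```text
t 15.75 board xy [-0.0678  0.0273] z 0.0332 toolx ang -13.87 z [-0.001  0.    -1.   ] F board [-2.7  0.4  4.9] op 0.047
```

View pics/w8.png

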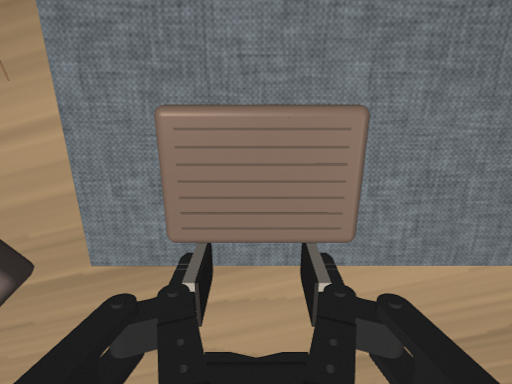

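The slab is wholly on the felt: its near edge is at row 242, and the board's near edge at row 266. I back off and rise clear of everything.

Call:
jog_arm(deltas=[[0,0,0,-0.5,0,0,0.55],[0,0,0,-0.7,0,-0.3,0.55],[0,0,0,-1,0,-1,0.55],[0,0,0,-1,0,-2,0.55],[0,0,0,-1,0,-2,0.55],[0,0,0,-1,0,-2,0.55],[0,0,0,-1,0,-2,0.55],[0,0,0,-1,0,-2,0.55],[0,0,0,0,0,0,0.55],[0,0,0,0,0,0,0.55],[0,0,0,0,0,0,0.55]])

```text
t: 16.72
tool_pos: [0.5481, -0.0419, 0.1449]
tool_rot: [-3.118, 0.38, 0.004]
contact_force: [0.4, 0.4, -0.5]
opening: 0.0465
```

Run:
```python
from h import *
o,R=st()
im,d=vision.get_image("wrist"); c=vision.calibration("wrist"); H=c["hand_eye"]
v,u=np.mgrid[:384,:512]; P=np.stack([(u-c["cx"])/c["fx"]*d,(v-c["cy"])/c["fy"]*d,d],-1)
W=(P@H[:3,:3].T+H[:3,3])@R.T+np.array(o["tool_pos"]); b=np.stack([(W[...,:2]-BC)@AX,(W[...,:2]-BC)@AY],-1)
m=(d>0)&(W[...,2]>.0165)&(W[...,2]<.03)&(abs(b[...,0])<.12)&(abs(b[...,1])<.12)
q=b[m]; z=W[...,2][m]; k=abs(q-np.median(q,0)).max(1)<.06; q=q[k]; z=z[k]
print("slab",cv2.minAreaRect((q*1000).astype(np.float32)),np.percentile(z,[5,50,95]).round(4))
a=np.load("pics/top0.npz")["im"]; i2,_=vision.get_image("top"); df=np.abs(a.astype(int)-i2).sum(2)
for n,(x,y) in dict(pot=(350,216),am=(221,190),stand=(412,235)).items(): print(n,df[y-35:y+35,x-18:x+18].max())
```

```text
t 16.7167 board xy [-0.1405  0.0272] z 0.1449 toolx ang -13.88 z [-0.003  0.001 -1.   ] F board [ 0.3  0.5 -0.5] op 0.0465
slab ((-25.887615203857422, 25.029186248779297), (60.61855697631836, 95.79196166992188), 0.025201544165611267) [0.0196 0.0211 0.0224]
pot 19
am 20
stand 18
```

```bash
python3 -c "
from station import ctrl
print(ctrl.finish_job())"
```

```text
the job is handed in; nothing more can be done
None
```

The slab has been turned over and now lies polished face down on the felt. I handed the job in at about 17 s of robot time; the hand-in gives no verdict.

**What I did:** I pushed the slab square against the board's near edge with two fingertips. I then raised its rear edge at roughly 4–14 N, turning the tool along with it past about 60°, until it fell over. It landed overhanging the edge by about 19 mm, so I pushed it on about 35 mm and backed clear.

**Last checks:**
- **Position:** the slab's centre is at about (-0.026, 0.025) m in the board frame and square to the board. By that measure its corners are at most about 60 mm from the centre line in x and 73 mm in y, inside the 78 and 123 mm limits.
- **Flatness:** its top surface is level at 20–22 mm above the bench.
- **Other objects:** the top view around the pot, amethyst and stand matches the first picture to within image noise.
- **Contact:** the robot was touching nothing, with force readings within 0.5 N.

**One disagreement:** the last depth outline gave the slab's x extent as 61 mm, not 68 mm. I put this down to the rounded edges falling below the height cut; its y extent of 96 mm matched.

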